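# Switch on the crosshead drive

## Task

Switch on the test frame's crosshead drive: on the supply box that has the round dial gauge on its top, flip the bat toggle switch over its centre so that it rests fully on its opposite side. Leave the toggles on the other two boxes (one with a round knob, one with a pair of terminal posts) as they are.

Things in the scene. Friction and masses are not known exactly. Their poses are not given: they have to be found in the camera images.
- drive_box: White metal box with the dial gauge, fixed, 130 x 120 x 60 mm high (x, y, z). Origin: centre of its underside, z up; its -x side has the vent slots. On top: the gauge, 56 mm across, 8 high, centred at y = +25 mm, and a black bat toggle with its pivot at x = 0, y = -35, z = 64 mm in a 6 mm high collar. Bat: 50 mm long from the pivot, 12 mm thick at its end. Two boxes of the same make stand near.
- drive_toggle (a joint): Angle of that bat, which swings in the box's x-z plane. 0 rad = leaning 26 degrees to -x on its stop (the start; its end at x = -22, z = 109 mm), 0.45 = upright, 0.9 = leaning 26 degrees to +x on the other stop. A spring drives it from upright to the nearer stop: pushed past the centre, it snaps over and stays. Pushing it takes 2 to 4 N.
- knob_toggle (a joint): The same kind of toggle on the same kind of box, with a round black knob (34 mm across, 18 mm high) in place of the gauge. Its joint reads 0 where it starts, against one stop, and 0.9 rad fully flipped; leave it as it is.
- post_toggle (a joint): The same kind of toggle on the same kind of box, with two black terminal posts (17 mm across, 22 mm high) in place of the gauge; this bat starts leaning towards its box's +x. Its joint reads 0 where it starts, against one stop, and 0.9 rad fully flipped; leave it as it is.

How it is judged:
By the outcome, as a careful person would: the job done as asked, in the order asked, and still so for the second after the job is handed in, with the robot touching nothing.
It also fails if it takes over 24 s, if anything falls off the work surface, if the arm or the gripper's body presses on something with over 40 N, if the wrist force passes 120 N, or if a joint passes its speed limit or range.

## Robot

A 6-joint arm with a two-finger parallel gripper is mounted at the origin on the work surface. World frame = base frame: x ahead of the robot, y to its left, z up, the work surface at z = 0. Lengths are in m, angles in degrees, forces in N, time in s.
With the tool pointing down it reaches from about 0.4 to 0.825 m from the base axis. Payload 7 kg.
Tool frame: the origin (TCP) lies on the centre line of the jaws, within the pads' length; the fingertips stand 22 mm ahead of it and the grasp point (between the pads) lies 3 mm ahead of it; z points along the fingers, y is the line along which they close (so a half turn about z gives the same grasp; the last joint's range is limited). The gripper opens to 88 mm and grips with 3 to 60 N. Pads are 19 mm wide; open, the fingers measure 130 mm over their backs; the gripper's body (78 mm by 193 mm) begins 47 mm behind the grasp point.
Start: joints at [-51.446, 20.546, 0.682, 0, -70.136, -16.507], TCP at [0.253, -0.626, 0.249] pointing down, gripper open.
Joint ranges: [-176.03, 176.03], [-82.01, 121.73], [-58.28, 71.71], [-173.87, 95.51], [-174.79, -0.11], [-173.66, 173.66]. Speed limits (degrees/s): [136.94, 136.94, 172.46, 180, 180, 180].

## Interface

Orientations are given as [roll, pitch, yaw] about the fixed x, y, z axes, in that order (R = Rz(yaw) Ry(pitch) Rx(roll)).
In Python, from plant import get_state, cams, r gives the robot as it stands.
- The arm moves only by the tool apply_moves, never from a script. Its argument "targets" is a list of rows, each an object with "dp": the shift along the world's x, y, z in m, a list of three; "yaw": the turn about the world's z in degrees. In form: [{"dp": [x, y, z], "yaw": yaw}, ...]. A call has 1 to 20 rows; each row is the pose to reach, as a shift and turn from the pose commanded when the call began; what a row does not reach only later rows make up. A row lasts 1/12 s, in which the tool goes at most 41.7 mm and 7.16 degrees, less where a joint would pass 70% of its speed; a pose out of reach is approached as far as the arm can. A call with a gripper value outside its range is refused whole. "grip" is the gripper command: -1 is fully open, 1 is shut, values between are in proportion, set as the call begins (left out, the last holds). The fingers move at their own pace and stop on an object; "squeeze" is the grip in N (left out, the last holds). Time passes only in rows, so rows that repeat a pose let the fingers close. It gives the time, the measured TCP pose, the force, the opening and the grip force at its end, in the units of the state.
- get_state(): the state, without advancing time (a new reading comes with each control period).
- cams.capture(name): name is "scene" or "top"; returns a dict with "image" (400x640x3 uint8, red, green, blue), "range_z" (400x640 float32, m along the optical axis (not along the pixel's ray), 0 where there is no reading), "fx", "fy", "cx", "cy" (pixels), "R" (3x3) and "t" (3): a world point X has camera coordinates R X + t. Camera axes: x right, y down, z forward; pixel columns grow to the right and rows downward; lengths in m; the calibration is good to about 2 mm. A picture is of the moment at which its call begins.
- r.close_job(): hands the job in; it is judged then, once.
The state is a dict: "time_s": time; "joints": joint angles; "qd": joint speeds; "joint_torque": joint torques, N m; "tcp_pos": TCP position; "eef_rot": TCP orientation; "contact_force": force on the tool from outside, world axes, zero at the start; "moment": the same for the moment, N m; "gripper_width": finger opening in m; "gripper_force": force on a finger pad.
Only numpy, scipy, OpenCV 4.12 (cv2) and the standard library are available. Lean on these libraries where they do the work, as an engineer would, in place of code of your own. Each camera call takes 0.05 s, during which the arm holds its last target. There are 200 camera calls.

## Working session

There is one attempt and no reset: what is moved stays moved. The work goes in short steps, Python scripts to look and compute and a tool call to move; the robot and the scene stay as the last step left them, time stands still between calls to the robot, and variables do not carry over. Pictures are saved under pics/ and viewed, at most 10 in all, crops included, and the job is handed in when it is done.

Besides the shell and the picture viewer there is one more tool, called as a command line: name --argument value ..., lists and objects as JSON in quotes. apply_moves: Moves the arm, as the interface text tells. Its arguments: {"type":"object","properties":{"targets":{"type":"array","items":{"type":"object","properties":{"dp":{"type":"array","items":{"type":"number"}},"yaw":{"type":"number"}}}},"grip":{"type":"number"},"squeeze":{"type":"number"}},"required":["targets"]}

```bash
mkdir -p pics; python3 - <<'E'
from plant import get_state,cams,r
import cv2,numpy as np
for n in("scene","top"):
    c=cams.capture(n); cv2.imwrite(f"pics/{n}0.png",c["image"][:,:,::-1]); np.savez(f"{n}0.npz",**c)
    print(n,c["fx"],c["cx"],c["cy"],c["R"].round(3).tolist(),c["t"])
s=get_state();print(s["time_s"],s["tcp_pos"],s["eef_rot"],s["gripper_width"])
E
```

```text
scene 367.1629427646423 316.40029301898824 194.12321523791704 [[0.01, 1.0, 0.004], [0.692, -0.004, -0.722], [-0.722, 0.01, -0.692]] [ 0.02521843 -0.3154662   1.09517477]
top 498.8351742969839 320.8997099892094 199.31377620234687 [[-0.008, -1.0, 0.018], [-0.985, 0.005, -0.175], [0.175, -0.019, -0.984]] [-0.0220148   0.5531872   0.88939392]
0.1 [ 0.2531774  -0.62526757  0.24770619] [ 1.79911795e+02 -9.69055120e-03 -1.57959790e+02] 0.08802577202290258
```

View pics/scene0.png

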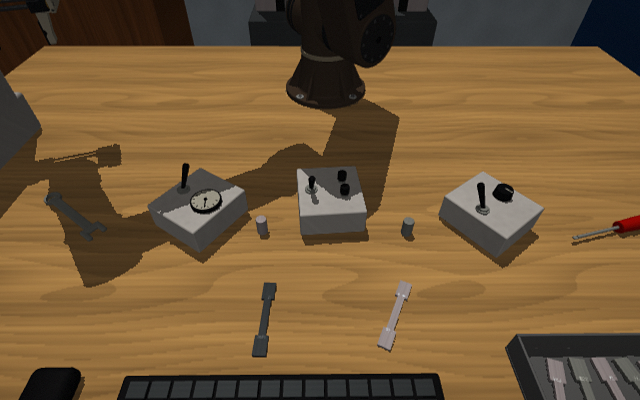

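View pics/top0.png

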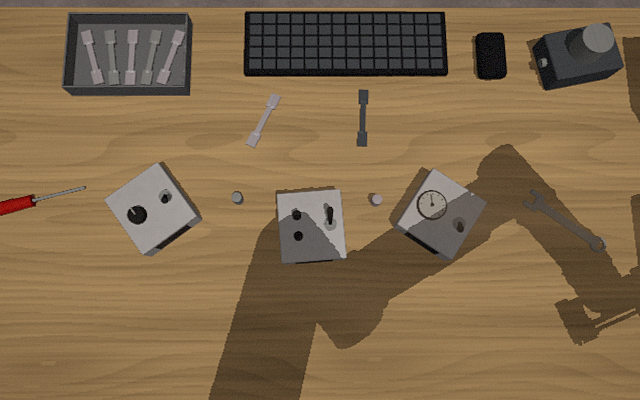

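The scene view shows the gauge box at about (197,205) with its bat at (184,178). In the top view its gauge is at (432,205) and its toggle at (459,226), with the vents facing lower left. The post box is in the middle and the knob box is at the far left of the top view.

```bash
cat > h.py <<'E'
import numpy as np,cv2
def cloud(c):
    v,u=np.mgrid[:400,:640]; z=c["range_z"]
    P=np.stack([(u-c["cx"])/c["fx"]*z,(v-c["cy"])/c["fy"]*z,z],-1)
    return (P-c["t"])@c["R"]
def ray(c,u,v,h):
    d=c["R"].T@np.array([(u-c["cx"])/c["fx"],(v-c["cy"])/c["fy"],1]);o=-c["R"].T@c["t"]
    return o+d*(h-o[2])/d[2]
E
python3 - <<'E'
from h import *
for n in("top","scene"):
    c=dict(np.load(n+"0.npz"));W=cloud(c)
    m=((abs(W[...,2]-.06)<.012)&(c["range_z"]>0)).astype(np.uint8)
    k,l,s,_=cv2.connectedComponentsWithStats(m)
    for i in range(1,k):
        if s[i,4]<700: continue
        p=W[l==i]; print(n,s[i],cv2.minAreaRect((p[:,:2]*1000).astype(np.float32)),np.median(p[:,2]))
    x0,x1,y0,y1=(385,495,160,265) if n=="top" else(140,255,150,255)
    S=W[y0:y1,x0:x1];q=S[(S[...,2]>.08)&(S[...,2]<.13)]
    for a in(.08,.09,.1,.107):
        b=q[(q[:,2]>=a)&(q[:,2]<a+.01)]
        if len(b):print(" bat",a,len(b),b.mean(0).round(4))
c=dict(np.load("top0.npz"));print("gauge",ray(c,432,205,.068))
E
```

```text
top [ 541   26   83   56 2288] ((848.62060546875, -547.829833984375), (100.99532318115234, 142.5902099609375), 11.362914085388184) 0.0595611534078178
top [ 104  163   93   92 4361] ((537.5648193359375, 291.29095458984375), (132.65614318847656, 120.66779327392578), 36.773502349853516) 0.05946619006659395
top [ 396  168   91   92 4422] ((524.3207397460938, -249.73397827148438), (119.99119567871094, 131.82498168945312), 55.8107795715332) 0.060111789864690415
top [ 276  189   70   75 4320] ((502.5633850097656, -5.972747802734375), (131.47695922851562, 120.12139892578125), 4.395469665527344) 0.05970378398836231
 bat 0.08 5 [ 0.5011 -0.2731  0.0838]
 bat 0.09 8 [ 0.4959 -0.2702  0.0959]
 bat 0.1 33 [ 0.4888 -0.2677  0.107 ]
 bat 0.107 26 [ 0.4885 -0.2674  0.1089]
scene [ 297  166   70   55 3052] ((504.7284851074219, -5.7680816650390625), (133.23892211914062, 120.1432876586914), 4.319845676422119) 0.05966151996925513
scene [ 147  168   99   71 3620] ((525.8577270507812, -250.41714477539062), (122.99740600585938, 130.3559112548828), 55.62046432495117) 0.060125039022581026
scene [ 444  172  100   71 3383] ((539.8197631835938, 290.8449401855469), (129.8477783203125, 121.73475646972656), 36.789180755615234) 0.05928423952433757
 bat 0.08 27 [ 0.501  -0.2728  0.0847]
 bat 0.09 34 [ 0.4976 -0.2701  0.0947]
 bat 0.1 45 [ 0.4934 -0.268   0.1051]
 bat 0.107 16 [ 0.4917 -0.2672  0.1088]
gauge [ 0.53793972 -0.23037763  0.068     ]
```

Box centre is (0.525, -0.250) with yaw about -34.2°, so the pivot is at (0.505, -0.279). I'll shut the gripper, move to the bat's -x side, then look.

apply_moves --grip 1 --squeeze 20 --targets '[{"dp": [0.018,0.032,0],"yaw": -7},{"dp": [0.036,0.064,0],"yaw": -14},{"dp": [0.054,0.096,0],"yaw": -21},{"dp": [0.072,0.128,0],"yaw": -28},{"dp": [0.09,0.16,0],"yaw": -35},{"dp": [0.108,0.192,0],"yaw": -42},{"dp": [0.126,0.224,0],"yaw": -49},{"dp": [0.144,0.256,0],"yaw": -56},{"dp": [0.162,0.288,0],"yaw": -56},{"dp": [0.18,0.32,0],"yaw": -56},{"dp": [0.198,0.352,0],"yaw": -56},{"dp": [0.211,0.375,0],"yaw": -56},{"dp": [0.211,0.375,-0.02],"yaw": -56},{"dp": [0.211,0.375,-0.05],"yaw": -56},{"dp": [0.211,0.375,-0.08],"yaw": -56},{"dp": [0.211,0.375,-0.11],"yaw": -56},{"dp": [0.211,0.375,-0.13],"yaw": -56},{"dp": [0.211,0.375,-0.14],"yaw": -56},{"dp": [0.211,0.375,-0.142],"yaw": -56},{"dp": [0.211,0.375,-0.142],"yaw": -56}]'

```text
time_s: 1.77
tcp_pos: [0.4644, -0.2507, 0.1065]
eef_rot: [-180.0, -0.0, 146.1]
contact_force: [0.5, -0.8, -0.1]
gripper_width: 0.0007
gripper_force: 0.0
```

```bash
python3 - <<'E'
from plant import get_state,cams
import cv2
c=cams.capture("scene");cv2.imwrite("pics/s1.png",cv2.resize(c["image"][100:260,90:290,::-1],None,fx=3.5,fy=3.5))
s=get_state();print(s["time_s"],s["tcp_pos"],s["eef_rot"],s["gripper_width"],s["contact_force"])
E
```

```text
1.8167 [ 0.46496755 -0.25085939  0.10738514] [1.79995436e+02 4.86265997e-02 1.46062179e+02] 0.0002935806483861375 [ 0.45712756 -0.3820867   0.08107395]
```

View pics/s1.png

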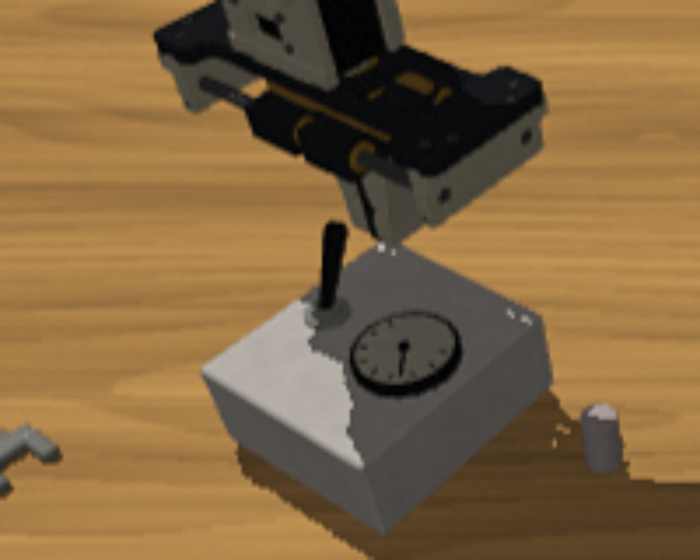

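The closed fingers, with tips near (390,240), stand behind the box's -x side and clear of the bat, whose end is at (335,230). I'll push 42 mm along the box's +x, then back off.

apply_moves --targets '[{"dp": [0.004,-0.003,0],"yaw": 0},{"dp": [0.008,-0.0055,0],"yaw": 0},{"dp": [0.011,-0.0075,0],"yaw": 0},{"dp": [0.014,-0.0095,0],"yaw": 0},{"dp": [0.017,-0.0115,0],"yaw": 0},{"dp": [0.02,-0.0135,0],"yaw": 0},{"dp": [0.023,-0.0155,0],"yaw": 0},{"dp": [0.026,-0.0175,0],"yaw": 0},{"dp": [0.029,-0.0195,0],"yaw": 0},{"dp": [0.032,-0.0215,0],"yaw": 0},{"dp": [0.035,-0.0235,0],"yaw": 0},{"dp": [0.035,-0.0235,0],"yaw": 0},{"dp": [0.035,-0.0235,0],"yaw": 0}]'

```text
time_s: 2.9
tcp_pos: [0.4995, -0.2742, 0.1064]
eef_rot: [-180.0, -0.0, 146.0]
contact_force: [0.3, 0.6, 0.2]
gripper_width: 0.0006
gripper_force: 0.0
```

```bash
python3 - <<'E'
from plant import get_state,cams
import cv2
c=cams.capture("scene");cv2.imwrite("pics/s2.png",cv2.resize(c["image"][100:260,90:290,::-1],None,fx=3.5,fy=3.5))
E
```

```text
(no output)
```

View pics/s2.png

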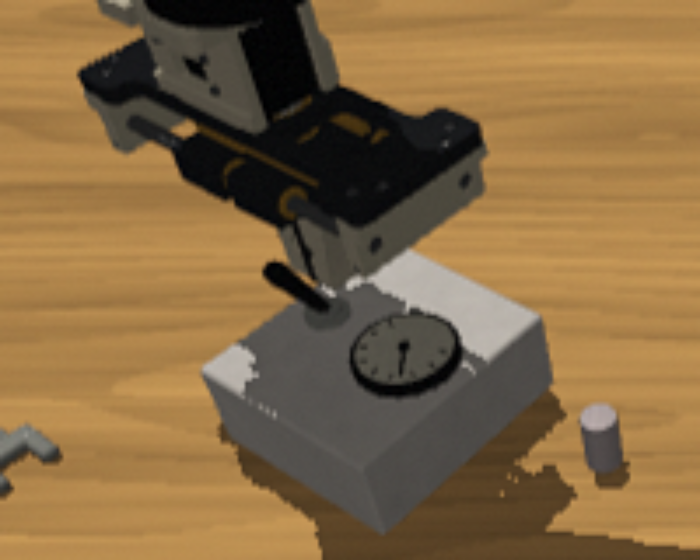

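The bat has snapped over: its end is now at (272,270), leaning to +x, and there is no contact force. Next I'll back away, rise, and check.

apply_moves --targets '[{"dp": [-0.012,0.008,0],"yaw": 0},{"dp": [-0.03,0.02,0],"yaw": 0},{"dp": [-0.045,0.03,0.01],"yaw": 0},{"dp": [-0.045,0.03,0.04],"yaw": 0},{"dp": [-0.045,0.03,0.075],"yaw": 0},{"dp": [-0.045,0.03,0.1],"yaw": 0},{"dp": [-0.045,0.03,0.11],"yaw": 0},{"dp": [-0.045,0.03,0.11],"yaw": 0},{"dp": [-0.045,0.03,0.11],"yaw": 0}]'

```text
time_s: 3.7
tcp_pos: [0.4543, -0.2439, 0.2167]
eef_rot: [179.9, 0.1, 146.0]
contact_force: [0.4, -1.0, -1.3]
gripper_width: 0.0005
gripper_force: 0.0
```

```bash
python3 - <<'E'
from plant import get_state,cams
from h import *
c=cams.capture("scene");cv2.imwrite("pics/s3.png",c["image"][:,:,::-1])
W=cloud(c)[150:255,140:255];q=W[(W[...,2]>.1)&(W[...,2]<.116)]
d=(q[:,:2]-[.525,-.25])@np.array([[.827,.562],[-.562,.827]])
print("tip box xy",np.median(d,0),len(d)); s=get_state();print(s["time_s"],s["contact_force"],s["tcp_pos"])
E
```

```text
tip box xy [ 0.02058659 -0.03177155] 46
3.75 [-0.08267972 -0.17557123 -1.17957376] [ 0.45375315 -0.24383926  0.21579752]
```

View pics/s3.png

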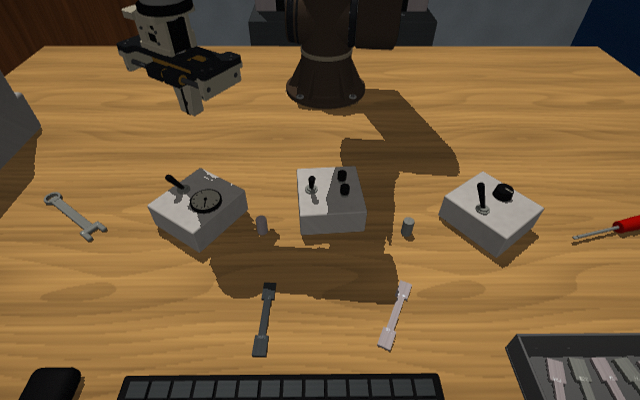

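The bat's end, at (168,178), now sits at box x = +21 mm, on its far stop. The toggles at (312,185) and (481,195) have not moved, and the gripper is clear.

```bash
python3 -c "
from plant import r
print(r.close_job())"
```

```text
the job is handed in; nothing more can be done
None
```

The toggle on the gauge box is flipped over and resting at its opposite stop (bat end measured at about x = +21 mm), the other two toggles look unmoved in the last image, and the job was handed in at about 3.75 s with the gripper clear.

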